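# Free the painted doll from the left-hand screw clamp and set it to dry

## Task

The blue doll's foot is held in the green jig by a strap with a red, left-handed knob: loosen it by turning the knob clockwise until you feel it come up against its end stop, without forcing it past that. Then slide the doll out from under the strap without wrenching it against the strap, and stand it gently and upright in the middle of the round cork pad on the drying board, leaving the clamp loosened and the pots, the brushes and the yellow doll where they are.

Things in the scene. Friction and masses are not known exactly. Their poses are not given: they have to be found in the camera images.
- clamp: holding jig fixed to the table: a green plate 100 (x) x 220 (y) x 16 mm thick, origin at the centre of its underside. The knob's axis is vertical, at y = -60 mm; the doll starts at y = +35 mm; the strap lies along y between them, 32 mm wide and 8 mm thick, held down on the doll's foot. The plate's top is flat and clear beyond the doll towards +y.
- knob_grip (a point): red bar-shaped knob: bar 60 mm long (along this point's x), 16 mm thick (y), 34 mm tall, on a black disc 52 mm in diameter. The point lies on the vertical turning axis (z up), 13 mm below the bar's top, 21 mm above the disc. LEFT-HAND thread: clockwise seen from above loosens it and lifts knob and strap 2 mm per radian against a drag of about 0.12 N m; anticlockwise presses the strap on the doll.
- housing (a point): on the knob's axis, 40 mm above the table, in the dark round housing under the knob. Inside is the rubber-buffered end stop, met 1.5 to 2.9 rad clockwise from the start, differently each time. There the moment climbs beyond the drag by about 2.5 N m per rad: 0.1 to 0.3 is the firm feel of the stop, 0.6 is forcing it. At rest the drag may hide or add up to 0.12 N m. Let go, the knob stays.
- strap_toe (a point): middle of the upper edge of the steel strap's toe (the end that overlaps the doll's foot by about 12 mm); axes as clamp. At the start it is 32 mm above the table.
- figure_mid (a point): blue doll with a red belt and white face, 92 mm tall, 0.16 kg. It stands on a round wooden foot 72 mm in diameter and 8 mm thick; above that the body is a cylinder 40 mm in diameter from 16 to 52 mm above the underside, and the ball head is 39 mm in diameter, centred 73 mm above the underside. The point lies on its axis 35 mm above its underside, z up.
- figure_foot (a point): centre of the underside of the blue doll's foot.
- board: drying board fixed to the table: plywood 130 (x) x 260 (y) x 14 mm, origin at the centre of its underside. The yellow doll stands near one end, an orange pot near the other.
- board_pad (a point): centre of the top of the round cork pad in the middle of the board, 100 mm in diameter, top 16 mm above the table; axes as board (the neighbours stand about 92 mm off, along +y and -y).
- doll2: yellow doll, otherwise the same as the blue one, origin at the centre of its underside, on the board; a bystander: leave it alone
- pot_orange: orange paint pot, 50 mm in diameter, 50 mm tall, origin at the centre of its underside; a bystander: leave it alone (on the board)
- pot_white: white paint pot, 50 mm in diameter, 50 mm tall, origin at the centre of its underside; a bystander: leave it alone
- pot_black: black paint pot, 50 mm in diameter, 50 mm tall, origin at the centre of its underside; a bystander: leave it alone
- pot_blue: blue paint pot, 50 mm in diameter, 50 mm tall, origin at the centre of its underside; a bystander: leave it alone
- brush_jar: white jar full of brushes, 72 mm in diameter, jar 100 mm and brushes up to 245 mm tall, origin at the centre of its underside; a bystander: leave it alone
- brush: red brush 200 mm long lying on the table; a bystander: leave it alone
Things that resemble listed ones, but are neither listed nor needed, are in the scene too. There is more than one size of the part that bears figure_mid; the job needs the middle-sized.

How it is judged:
By the outcome, as a careful person would: the job done as asked, in the order asked, and still so for the second after the job is handed in, with the robot touching nothing.
It also fails if it takes over 72 s, if anything falls off the work surface, if the arm or the gripper's body presses on something with over 40 N, if the wrist force passes 120 N, or if a joint passes its speed limit or range.

## Robot

A 7-joint arm with a two-finger parallel gripper is mounted at the origin on the work surface. World frame = base frame: x ahead of the robot, y to its left, z up, the work surface at z = 0. Lengths are in m, angles in rad, forces in N, time in s.
With the tool pointing down it reaches from about 0.425 to 0.95 m from the base axis. Payload 16.7 kg.
Tool frame: the origin (TCP) lies at the very end of the fingers, on their centre line; the grasp point (between the pads) lies 19 mm behind it (tcp_to_grasp is the distance from the TCP to the grasp point, in m); z points along the fingers, y is the line along which they close (so a half turn about z gives the same grasp; the last joint's range is limited). The gripper opens to 94 mm and grips with 3 to 60 N. Pads are 16 mm wide; open, the fingers measure 119 mm over their backs; the gripper's body (75 mm by 177 mm) begins 78 mm behind the grasp point.
Start: joints at [0.956, 0.426, 0.074, 1.606, -0.034, 1.111, -0.067], TCP at [0.303, -0.603, 0.205] pointing down, gripper open.
Joint ranges: [-2.85, 2.85], [-0.5, 2.14], [-1.23, 1.37], [0.21, 2.46], [-1.02, 4.16], [0.16, 2.05], [-2.73, 2.73]. Speed limits (rad/s): [1.89, 1.89, 2.39, 2.39, 3.01, 3.01, 3.01].

## Interface

Orientations are given as a rotation vector (axis times angle).
In Python, from rig import * gives the robot as it stands.
- The arm moves only by the tool carry_out, never from a script. Its argument "deltas" is a list of rows, each an object of numbers: "dx", "dy", "dz": the shift along the tool's x, y, z in cm; "spin": the turn about the tool's z in degrees; "gripper": the finger opening in cm, from 0 to 9.4. In form: [{"dx": .., "dy": .., "dz": .., "spin": .., "gripper": ..}, ...]. A call has 1 to 12 rows; each row is the pose to reach, as a shift and turn from the pose commanded when the call began, along the tool's axes at that moment; what a row does not reach only later rows make up. A row lasts 1/10 s, in which the tool goes at most 50 mm and 8.59 degrees, less where a joint would pass 70% of its speed; a pose out of reach is approached as far as the arm can. A call with a gripper value outside its range is refused whole. The fingers move at their own pace and stop on an object; "grip_force" is the grip in N (left out, the last holds). Time passes only in rows, so rows that repeat a pose let the fingers close. It gives the time, the measured TCP pose, the force, the opening and the grip force at its end, in the units of the state.
- read_state(): the state, without advancing time (a new reading comes with each control period).
- grab_frame(name): name is "scene" or "top" or "wrist"; returns a dict with "color" (480x640x3 uint8, blue, green, red), "fov_y" (degrees; the focal length in pixels is half the picture's height over the tangent of half this angle, whatever the lens; pixels are square), "cx", "cy" (the principal point, pixels), "R" (3x3) and "t" (3): a world point X has camera coordinates R X + t; the wrist camera has in their place "T_tool_cam" (4x4, takes a point from camera to tool coordinates, whose origin is the TCP and whose axes are the flange's). Camera axes: x right, y down, z forward; pixel columns grow to the right and rows downward; lengths in m; the calibration is good to about 2 mm. A picture is of the moment at which its call begins: read the wrist's pose just before it. There is no depth.
- job_done(): hands the job in; it is judged then, once.
The state is a dict: "time_s": time; "qpos": joint angles; "qd": joint speeds; "joint_torque": joint torques, N m; "position": TCP position; "tcp_rot": TCP orientation; "wrist_force": force on the tool from outside, world axes, zero at the start; "ft_torque": the same for the moment, N m; "width": finger opening in m; "finger_force": force on a finger pad.
Only numpy, scipy, OpenCV 4.12 (cv2) and the standard library are available. Lean on these libraries where they do the work, as an engineer would, in place of code of your own. Each camera call takes 0.05 s, during which the arm holds its last target. There are 200 camera calls.

## Working session

There is one attempt and no reset: what is moved stays moved. The work goes in short steps, Python scripts to look and compute and a tool call to move; the robot and the scene stay as the last step left them, time stands still between calls to the robot, and variables do not carry over. Pictures are saved under pics/ and viewed, at most 10 in all, crops included, and the job is handed in when it is done.

Besides the shell and the picture viewer there is one more tool, called after "Request:" by a JSON object that holds its "name" and its "arguments". carry_out: Moves the arm, as the interface text tells. Its arguments: {"type":"object","properties":{"deltas":{"type":"array","items":{"type":"object","properties":{"dx":{"type":"number"},"dy":{"type":"number"},"dz":{"type":"number"},"spin":{"type":"number"},"gripper":{"type":"number"}}}},"grip_force":{"type":"number"}},"required":["deltas"]}

```bash
mkdir -p pics; cat > h.py <<'E'
from rig import *
import numpy as np, cv2
from scipy.spatial.transform import Rotation as Ro
def K(f):
    return 240/np.tan(np.radians(f["fov_y"])/2)
def cam(name):
    s=read_state(); f=grab_frame(name)
    if name=="wrist":
        T=np.eye(4); T[:3,:3]=Ro.from_rotvec(s["tcp_rot"]).as_matrix(); T[:3,3]=s["position"]
        W=np.linalg.inv(T@f["T_tool_cam"]); f["R"],f["t"]=W[:3,:3],W[:3,3]
    f["R"]=np.array(f["R"]);f["t"]=np.array(f["t"]);return f
def ray(f,u,v,z):
    d=f["R"].T@np.array([(u-f["cx"])/K(f),(v-f["cy"])/K(f),1]); o=-f["R"].T@f["t"]
    return o+d*(z-o[2])/d[2]
def pix(f,X):
    c=f["R"]@np.array(X)+f["t"]; return c[:2]/c[2]*K(f)+[f["cx"],f["cy"]]
def save(n,f):
    import pickle; cv2.imwrite(f"pics/{n}.png",f["color"]); pickle.dump(f,open(f"pics/{n}.pkl","wb"))
def load(n):
    import pickle; return pickle.load(open(f"pics/{n}.pkl","rb"))
E
python3 - <<'E'
from h import *
s=read_state();print({k:np.round(v,3) for k,v in s.items()})
for n in("scene","top"):
    f=cam(n);save(n+"0",f);print(n,f["fov_y"],-f["R"].T@f["t"],f["R"][2])
E
```

```text
{'time_s': np.float64(0.0), 'qpos': array([ 0.955,  0.427,  0.074,  1.607, -0.034,  1.111, -0.067]), 'qd': array([ 0.   ,  0.   , -0.   ,  0.   ,  0.001,  0.   , -0.001]), 'joint_torque': array([-2.0000e-03, -9.3584e+01,  3.6650e+00, -4.5420e+01, -4.9000e-02,
        2.0000e-02,  0.0000e+00]), 'position': array([ 0.303, -0.603,  0.205]), 'tcp_rot': array([-3.056e+00, -7.250e-01,  1.000e-03]), 'wrist_force': array([-0.771, -0.559,  0.54 ]), 'ft_torque': array([-0.005,  0.005,  0.026]), 'finger_force': np.float64(0.0), 'width': np.float64(0.094)}
scene 51.70164893692544 [ 1.11128092 -0.1910211   0.87075427] [-0.55931593  0.25671878 -0.78820122]
top 49.84717858136999 [0.41743373 0.08728352 1.1556456 ] [ 0.14355896 -0.01567439 -0.98951763]
```

```bash
ls .
```

```text
h.py
pics
```

View pics/top0.png

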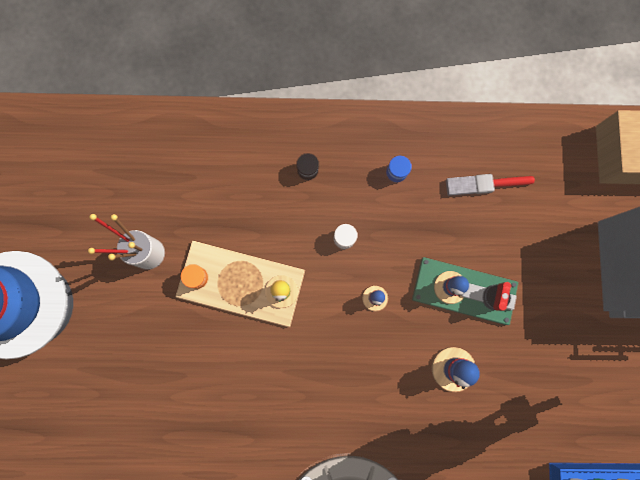

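View pics/scene0.png

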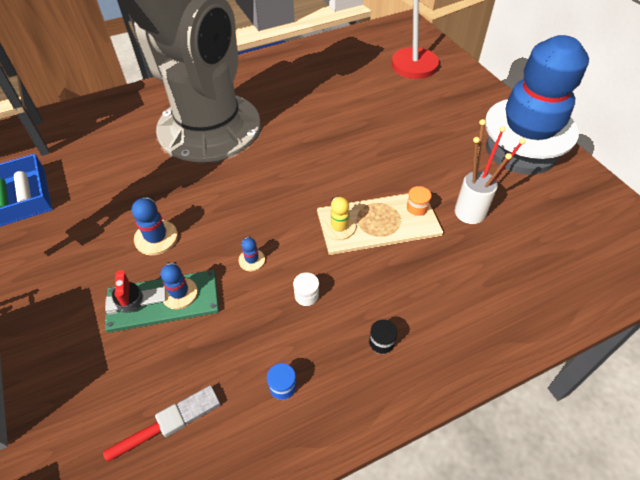

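Top view: blue dolls at (455,287) in the green jig under the strap, (458,370) larger, free, and (376,298) smaller, free. The one in the jig is middle-sized and clamped, so it is the one meant. Knob at (505,296), pad at (240,283), white pot (345,237). I'll confirm with an enlarged crop.

```bash
python3 - <<'E'
from h import *
f=load("top0");c=f["color"]
a=cv2.resize(c[245:340,400:530],None,fx=6,fy=6,interpolation=cv2.INTER_CUBIC)
cv2.imwrite("pics/crop1.png",a)
hsv=cv2.cvtColor(c,cv2.COLOR_BGR2HSV)
def cc(m,roi):
    x0,y0,x1,y1=roi;k=np.zeros(m.shape,np.uint8);k[y0:y1,x0:x1]=m[y0:y1,x0:x1];return k
# board, green rects
g=cc(cv2.inRange(hsv,(60,60,30),(95,255,255)),(395,240,540,345))
p=cv2.findNonZero(g);r=cv2.minAreaRect(p);print("green",r)
for q in cv2.boxPoints(r):print(q,ray(f,*q,.016))
print("c",ray(f,*r[0],.016))
for n,uv,z in(("pad",(240,283),.016),("knobtop",(505,296),.08),("yellow",(281,290),.087),("head",(456,285),.1),("big",(458,370),0),("small",(376,298),0),("white",(345,237),.05),("orange",(194,277),.064)):print(n,ray(f,*uv,z).round(3))
E
```

```text
green ((465.66986083984375, 290.84869384765625), (100.08529663085938, 44.300048828125), 14.620874404907227)
[411.6566  299.64957] [ 0.47245816 -0.13683886  0.016     ]
[422.8389 256.7841] [ 0.56817744 -0.16313401  0.016     ]
[519.6831  282.04782] [ 0.51475289 -0.37844517  0.016     ]
[508.50082 324.9133 ] [ 0.42003895 -0.34961411  0.016     ]
c [ 0.49351442 -0.25712152  0.016     ]
pad [0.504 0.242 0.016]
knobtop [ 0.48 -0.32  0.08]
yellow [0.485 0.147 0.087]
head [ 0.5   -0.212  0.1  ]
big [ 0.321 -0.24   0.   ]
small [ 0.476 -0.06   0.   ]
white [0.604 0.013 0.05 ]
orange [0.512 0.333 0.064]
```

View pics/crop1.png

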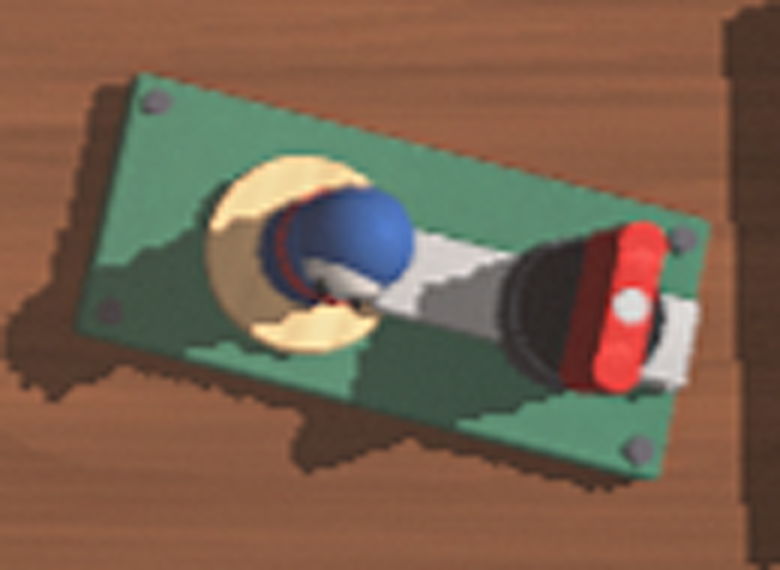

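Confirmed: middle doll with its foot under the strap at crop (300,250), red bar along the plate's x with silver dot at crop (630,306). I'll triangulate the knob height, and check the grey box at the right edge.

```bash
python3 - <<'E'
from h import *
f=load("top0");s=load("scene0");
for uv in((605,315),(600,210),(597,120)):
    print([ray(f,*uv,z).round(3) for z in(0,.2,.4)], pix(s,ray(f,*uv,0)))
for z in(.07,.08,.09,.1):print(z,ray(f,505,296,z).round(4),pix(s,ray(f,505,296,z)))
c=s["color"];a=cv2.resize(c[220:340,0:160],None,fx=5,fy=5,interpolation=cv2.INTER_CUBIC);cv2.imwrite("pics/crop2.png",a)
w=cam("wrist");save("w0",w)
E
```

```text
[array([ 0.445, -0.574,  0.   ]), array([ 0.44, -0.46,  0.2 ]), array([ 0.435, -0.345,  0.4  ])] [ -5.17148397 343.13262788]
[array([ 0.685, -0.579,  0.   ]), array([ 0.639, -0.464,  0.2  ]), array([ 0.593, -0.348,  0.4  ])] [  1.60139779 463.05928062]
[array([ 0.903, -0.586,  0.   ]), array([ 0.819, -0.47 ,  0.2  ]), array([ 0.735, -0.353,  0.4  ])] [  7.69472866 612.96233126]
0.07 [ 0.4802 -0.3239  0.07  ] [116.66002895 289.82170305]
0.08 [ 0.4796 -0.3201  0.08  ] [116.87506414 286.02200572]
0.09 [ 0.4791 -0.3163  0.09  ] [117.09312286 282.16888214]
0.1 [ 0.4785 -0.3125  0.1   ] [117.31426934 278.26119752]
```

View pics/crop2.png

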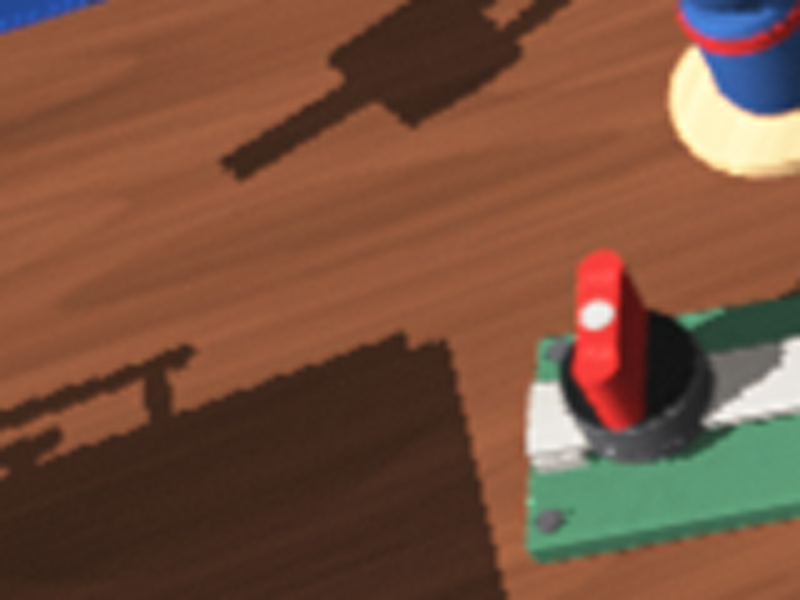

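The dot on the knob top is at scene pixel (119,283), which gives top z ≈ 0.088 at (0.479,-0.317). Next I move above it and turn the tool back to leave room for the clockwise turn.

Request:
{"name": "carry_out", "arguments": {"deltas": [{"dx": 3,"dy": -1.9,"dz": -0.5,"spin": -8},{"dx": 6,"dy": -3.7,"dz": -1,"spin": -16},{"dx": 9,"dy": -5.6,"dz": -1,"spin": -24},{"dx": 12,"dy": -7.4,"dz": -1,"spin": -32},{"dx": 15,"dy": -9.3,"dz": -1,"spin": -40},{"dx": 18,"dy": -11.1,"dz": -1,"spin": -48},{"dx": 21,"dy": -13,"dz": -1,"spin": -56},{"dx": 24,"dy": -14.8,"dz": -1,"spin": -64},{"dx": 26.5,"dy": -16.3,"dz": -1,"spin": -72},{"dx": 28,"dy": -17.3,"dz": -1,"spin": -80},{"dx": 28.7,"dy": -17.7,"dz": -1,"spin": -88},{"dx": 28.7,"dy": -17.7,"dz": -1,"spin": -95}], "grip_force": 20}}

```text
$.deltas[0]: bad value
```

Request:
{"name": "carry_out", "arguments": {"deltas": [{"dx": 3,"dy": -1.9,"dz": -0.5,"spin": -8,"gripper": 9.0},{"dx": 6,"dy": -3.7,"dz": -1,"spin": -16,"gripper": 8},{"dx": 9,"dy": -5.6,"dz": -1,"spin": -24,"gripper": 7},{"dx": 12,"dy": -7.4,"dz": -1,"spin": -32,"gripper": 6},{"dx": 15,"dy": -9.3,"dz": -1,"spin": -40,"gripper": 5},{"dx": 18,"dy": -11.1,"dz": -1,"spin": -48,"gripper": 5},{"dx": 21,"dy": -13,"dz": -1,"spin": -56,"gripper": 5},{"dx": 24,"dy": -14.8,"dz": -1,"spin": -64,"gripper": 5},{"dx": 26.5,"dy": -16.3,"dz": -1,"spin": -72,"gripper": 5},{"dx": 28,"dy": -17.3,"dz": -1,"spin": -80,"gripper": 5},{"dx": 28.7,"dy": -17.7,"dz": -1,"spin": -88,"gripper": 5},{"dx": 28.7,"dy": -17.7,"dz": -1,"spin": -95,"gripper": 5}], "grip_force": 20}}

```text
time_s: 1.35
position: [0.4809, -0.3145, 0.2154]
tcp_rot: [-1.52, -2.749, -0.001]
wrist_force: [-0.7, -0.9, 0.0]
width: 0.0504
finger_force: 0.0
```

Request:
{"name": "carry_out", "arguments": {"deltas": [{"dx": 0,"dy": 0,"dz": 0,"spin": -8,"gripper": 5},{"dx": 0,"dy": 0,"dz": 0,"spin": -16,"gripper": 5},{"dx": 0,"dy": 0,"dz": 0,"spin": -24,"gripper": 5},{"dx": 0,"dy": 0,"dz": 0,"spin": -32,"gripper": 5},{"dx": 0,"dy": 0,"dz": 0,"spin": -40,"gripper": 5},{"dx": 0,"dy": 0,"dz": 0,"spin": -44.4,"gripper": 5},{"dx": 0,"dy": 0,"dz": 0,"spin": -44.4,"gripper": 5},{"dx": 0,"dy": 0,"dz": 0,"spin": -44.4,"gripper": 5}]}}

```text
time_s: 2.15
position: [0.4799, -0.3161, 0.2153]
tcp_rot: [-0.385, -3.118, -0.0]
wrist_force: [0.1, -0.5, -0.0]
width: 0.0498
finger_force: 0.0
```

```bash
cat >> h.py <<'E'
def st():
    s=read_state();M=Ro.from_rotvec(s["tcp_rot"]).as_matrix()
    print("t",round(s["time_s"],2),"p",np.round(s["position"],4),"q",np.round(s["qpos"],2),"yawx",np.degrees(np.arctan2(M[1,0],M[0,0])).round(2),"zax",M[:,2].round(3),"F",np.round(s["wrist_force"],2),"T",np.round(s["ft_torque"],3),"w",round(s["width"],4),"ff",round(s["finger_force"],1))
    return s,M
E
python3 - <<'E'
from h import *
st();w=cam("wrist");save("w1",w);print(w["T_tool_cam"])
for n,X in(("knob",(.479,-.317,.088)),("bar+x",(.479+.029,-.317-.007,.088)),("bar-x",(.479-.029,-.317+.007,.088)),("doll",(.5024,-.223,.108))):print(n,pix(w,X))
E
```

```text
t 2.15 p [ 0.4799 -0.3161  0.2153] q [ 0.86  0.29 -0.47  1.8   0.15  1.09  1.66] yawx 165.92 zax [-0.  0. -1.] F [ 0.05 -0.5  -0.02] T [ 0.015 -0.062 -0.011] w 0.0498 ff 0.0
[[-5.21730702e-04 -9.72130506e-01 -2.34439774e-01  6.68943966e-02]
 [ 9.99999638e-01 -3.49596801e-04 -7.75793267e-04  4.19285142e-04]
 [ 6.72212906e-04 -2.34440094e-01  9.72130336e-01 -1.78701260e-01]
 [ 0.00000000e+00  0.00000000e+00  0.00000000e+00  1.00000000e+00]]
knob [315.30734674 234.81809281]
bar+x [315.63862611 266.12668213]
bar-x [314.96094613 202.08042321]
doll [428.58060531 239.5331397 ]
```

View pics/w1.png

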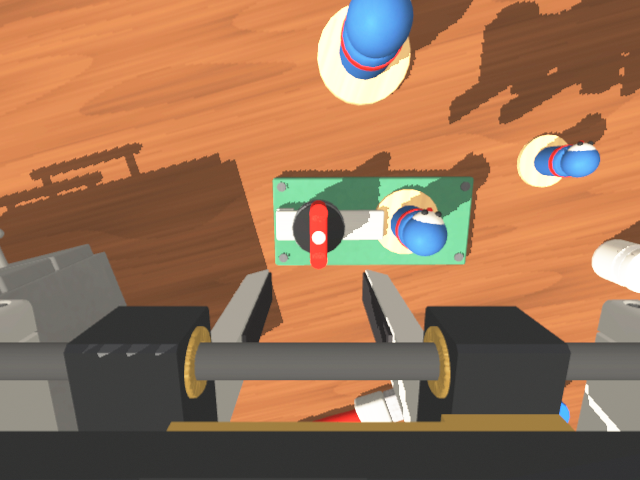

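Wrist view: silver dot on the knob at (319,237), bar from (318,205) to (319,268), square with the tool; doll head at (425,233).

```bash
python3 - <<'E'
from h import *
w=load("w1");s,M=st()
for z in(.086,.088,.09):
    p=ray(w,319,237.3,z);print(p,(M.T@(p-s["position"])*100).round(2))
c=w["color"];h=cv2.cvtColor(c,cv2.COLOR_BGR2HSV);m=cv2.inRange(h,(0,130,120),(8,255,255))|cv2.inRange(h,(172,130,120),(180,255,255))
k=np.zeros_like(m);k[195:275,295:345]=m[195:275,295:345];print(cv2.minAreaRect(cv2.findNonZero(k)))
g=cv2.inRange(h,(60,60,30),(95,255,255));k=np.zeros_like(g);k[165:275,260:480]=g[165:275,260:480];r=cv2.minAreaRect(cv2.findNonZero(k));print(r,ray(w,*r[0],.016))
for q in cv2.boxPoints(r):print(q,ray(w,*q,.016))
E
```

```text
t 2.2 p [ 0.48   -0.3161  0.2154] q [ 0.86  0.29 -0.47  1.8   0.15  1.09  1.66] yawx 165.94 zax [-0.  0. -1.] F [0.56 0.26 0.85] T [ 0.069 -0.175 -0.026] w 0.0499 ff 0.0
[ 0.48250496 -0.31439504  0.086     ] [-0.21  0.22 12.94]
[ 0.48206789 -0.31429786  0.088     ] [-0.16  0.22 12.74]
[ 0.48163082 -0.31420068  0.09      ] [-0.12  0.22 12.54]
((318.0, 234.5), (69.0, 18.0), 90.0)
((372.5, 220.5), (87.0, 199.0), 90.0) [ 0.49371493 -0.25532674  0.016     ]
[273. 177.] [ 0.42081583 -0.34987646  0.016     ]
[472. 177.] [ 0.47327695 -0.1410856   0.016     ]
[472. 264.] [ 0.57110494 -0.15495233  0.016     ]
[273. 264.] [ 0.5154243  -0.37667459  0.016     ]
```

Request:
{"name": "carry_out", "arguments": {"deltas": [{"dx": 0,"dy": 0.2,"dz": 3.5,"spin": 0,"gripper": 5},{"dx": 0,"dy": 0.2,"dz": 7,"spin": 0,"gripper": 5},{"dx": 0,"dy": 0.2,"dz": 10.5,"spin": 0,"gripper": 5},{"dx": 0,"dy": 0.2,"dz": 13,"spin": 0,"gripper": 5},{"dx": 0,"dy": 0.2,"dz": 14.5,"spin": 0,"gripper": 5},{"dx": 0,"dy": 0.2,"dz": 15.5,"spin": 0,"gripper": 5},{"dx": 0,"dy": 0.2,"dz": 15.5,"spin": 0,"gripper": 4},{"dx": 0,"dy": 0.2,"dz": 15.5,"spin": 0,"gripper": 3},{"dx": 0,"dy": 0.2,"dz": 15.5,"spin": 0,"gripper": 2.2}], "grip_force": 10}}

```text
time_s: 3.1
position: [0.4812, -0.3145, 0.0617]
tcp_rot: [0.381, 3.117, -0.001]
wrist_force: [0.4, 0.0, 0.5]
width: 0.0292
finger_force: 0.0
```

Request:
{"name": "carry_out", "arguments": {"deltas": [{"dx": 0,"dy": 0,"dz": 0,"spin": 0,"gripper": 1.8},{"dx": 0,"dy": 0,"dz": 0,"spin": 0,"gripper": 1.4},{"dx": 0,"dy": 0,"dz": 0,"spin": 0,"gripper": 1},{"dx": 0,"dy": 0,"dz": 0,"spin": 0,"gripper": 1}]}}

```text
time_s: 3.5
position: [0.4807, -0.3149, 0.0612]
tcp_rot: [0.381, 3.118, -0.002]
wrist_force: [-2.2, -2.9, 6.8]
width: 0.0163
finger_force: 10.0
```

```bash
python3 -c "
from h import *
st()"
```

```text
t 3.5 p [ 0.4807 -0.3149  0.0612] q [ 0.81  0.47 -0.43  1.93  0.27  0.79  1.56] yawx 166.06 zax [ 0.001 -0.001 -1.   ] F [-2.16 -2.89  6.85] T [-0.661  0.259  0.076] w 0.0163 ff 10.0
```

Request:
{"name": "carry_out", "arguments": {"deltas": [{"dx": 0,"dy": 0,"dz": 0,"spin": 0,"gripper": 1},{"dx": 0,"dy": 0,"dz": 0,"spin": 0,"gripper": 1},{"dx": 0,"dy": 0,"dz": -0.01,"spin": 4,"gripper": 1},{"dx": 0,"dy": 0,"dz": -0.03,"spin": 8,"gripper": 1},{"dx": 0,"dy": 0,"dz": -0.04,"spin": 12,"gripper": 1},{"dx": 0,"dy": 0,"dz": -0.06,"spin": 16,"gripper": 1},{"dx": 0,"dy": 0,"dz": -0.07,"spin": 20,"gripper": 1},{"dx": 0,"dy": 0,"dz": -0.09,"spin": 25,"gripper": 1},{"dx": 0,"dy": 0,"dz": -0.1,"spin": 30,"gripper": 1},{"dx": 0,"dy": 0,"dz": -0.12,"spin": 35,"gripper": 1}], "grip_force": 45}}

```text
time_s: 4.5
position: [0.4808, -0.3149, 0.0624]
tcp_rot: [1.306, 2.856, -0.001]
wrist_force: [-2.1, -4.4, 5.5]
width: 0.0154
finger_force: 45.0
```

```bash
python3 -c "
from h import *
st()"
```

```text
t 4.5 p [ 0.4808 -0.3149  0.0624] q [ 0.7   0.45 -0.29  1.94  0.18  0.78  1.02] yawx 130.85 zax [ 0.001 -0.001 -1.   ] F [-2.09 -4.38  5.53] T [-0.822  0.363  0.104] w 0.0154 ff 45.0
```

Request:
{"name": "carry_out", "arguments": {"deltas": [{"dx": 0,"dy": 0,"dz": -0.01,"spin": 4,"gripper": 1},{"dx": 0,"dy": 0,"dz": -0.03,"spin": 8,"gripper": 1},{"dx": 0,"dy": 0,"dz": -0.04,"spin": 12,"gripper": 1},{"dx": 0,"dy": 0,"dz": -0.06,"spin": 16,"gripper": 1},{"dx": 0,"dy": 0,"dz": -0.07,"spin": 20,"gripper": 1},{"dx": 0,"dy": 0,"dz": -0.09,"spin": 25,"gripper": 1},{"dx": 0,"dy": 0,"dz": -0.1,"spin": 30,"gripper": 1},{"dx": 0,"dy": 0,"dz": -0.12,"spin": 35,"gripper": 1},{"dx": 0,"dy": 0,"dz": -0.14,"spin": 40,"gripper": 1},{"dx": 0,"dy": 0,"dz": -0.16,"spin": 45,"gripper": 1},{"dx": 0,"dy": 0,"dz": -0.16,"spin": 47,"gripper": 1}]}}

```text
time_s: 5.6
position: [0.4807, -0.315, 0.0641]
tcp_rot: [2.336, 2.098, -0.0]
wrist_force: [-2.8, -4.1, 8.8]
width: 0.0157
finger_force: 45.0
```

```bash
python3 -c "
from h import *
st()"
```

```text
t 5.6 p [ 0.4807 -0.315   0.0641] q [ 0.54  0.43 -0.09  1.95  0.06  0.76  0.31] yawx 83.86 zax [ 0.001 -0.001 -1.   ] F [-2.75 -4.09  8.77] T [-0.929  0.779  0.123] w 0.0157 ff 45.0
```

Request:
{"name": "carry_out", "arguments": {"deltas": [{"dx": 0,"dy": 0,"dz": -0.01,"spin": 3,"gripper": 1},{"dx": 0,"dy": 0,"dz": -0.02,"spin": 6,"gripper": 1},{"dx": 0,"dy": 0,"dz": -0.02,"spin": 6,"gripper": 1}]}}

```text
time_s: 5.9
position: [0.4807, -0.3149, 0.0643]
tcp_rot: [2.441, 1.975, -0.0]
wrist_force: [-2.8, -3.9, 7.8]
width: 0.0156
finger_force: 45.0
```

```bash
python3 -c "
from h import *
st()"
```

```text
t 5.9 p [ 0.4807 -0.3149  0.0643] q [ 0.52  0.43 -0.07  1.95  0.04  0.76  0.22] yawx 77.95 zax [ 0.001 -0.001 -1.   ] F [-2.82 -3.92  7.83] T [-0.926  0.718 -0.04 ] w 0.0156 ff 45.0
```

Request:
{"name": "carry_out", "arguments": {"deltas": [{"dx": 0,"dy": 0,"dz": -0.01,"spin": 2,"gripper": 1},{"dx": 0,"dy": 0,"dz": -0.01,"spin": 4,"gripper": 1},{"dx": 0,"dy": 0,"dz": -0.02,"spin": 6,"gripper": 1}]}}

```text
time_s: 6.2
position: [0.4807, -0.315, 0.0645]
tcp_rot: [2.541, 1.845, 0.0]
wrist_force: [-2.0, -3.2, 7.0]
width: 0.0157
finger_force: 45.0
```

```bash
python3 -c "
from h import *
st()"
```

```text
t 6.2 p [ 0.4807 -0.315   0.0645] q [ 0.5   0.43 -0.05  1.95  0.03  0.76  0.13] yawx 71.98 zax [ 0.001 -0.001 -1.   ] F [-1.97 -3.23  7.05] T [-0.902  0.688  0.161] w 0.0157 ff 45.0
```

Request:
{"name": "carry_out", "arguments": {"deltas": [{"dx": 0,"dy": 0,"dz": -0.01,"spin": 2,"gripper": 1},{"dx": 0,"dy": 0,"dz": -0.01,"spin": 4,"gripper": 1},{"dx": 0,"dy": 0,"dz": -0.02,"spin": 6,"gripper": 1}]}}

```text
time_s: 6.5
position: [0.4807, -0.315, 0.0647]
tcp_rot: [2.634, 1.71, 0.0]
wrist_force: [-3.2, -3.0, 7.6]
width: 0.0157
finger_force: 45.0
```

```bash
python3 -c "
from h import *
st()"
```

```text
t 6.5 p [ 0.4807 -0.315   0.0647] q [ 0.49  0.43 -0.02  1.95  0.01  0.76  0.04] yawx 65.98 zax [ 0.001 -0.001 -1.   ] F [-3.2  -2.98  7.58] T [-0.877  0.699  0.166] w 0.0157 ff 45.0
```

Still only drag (100° turned).

Request:
{"name": "carry_out", "arguments": {"deltas": [{"dx": 0,"dy": 0,"dz": -0.01,"spin": 2,"gripper": 1},{"dx": 0,"dy": 0,"dz": -0.01,"spin": 4,"gripper": 1},{"dx": 0,"dy": 0,"dz": -0.02,"spin": 6,"gripper": 1}]}}

```text
time_s: 6.8
position: [0.4807, -0.3149, 0.0649]
tcp_rot: [2.72, 1.57, 0.0]
wrist_force: [-2.7, -3.2, 8.4]
width: 0.0156
finger_force: 45.0
```

```bash
python3 -c "
from h import *
st()"
```

```text
t 6.8 p [ 0.4807 -0.3149  0.0649] q [ 0.47  0.43  0.    1.95 -0.    0.76 -0.06] yawx 59.98 zax [ 0.001 -0.001 -1.   ] F [-2.69 -3.17  8.39] T [-0.918  0.711  0.123] w 0.0156 ff 45.0
```

Request:
{"name": "carry_out", "arguments": {"deltas": [{"dx": 0,"dy": 0,"dz": -0.01,"spin": 2,"gripper": 1},{"dx": 0,"dy": 0,"dz": -0.01,"spin": 4,"gripper": 1},{"dx": 0,"dy": 0,"dz": -0.02,"spin": 6,"gripper": 1}]}}

```text
time_s: 7.1
position: [0.4807, -0.315, 0.0651]
tcp_rot: [2.798, 1.425, 0.0]
wrist_force: [-2.8, -3.1, 8.1]
width: 0.016
finger_force: 45.0
```

```bash
python3 -c "
from h import *
st()"
```

```text
t 7.1 p [ 0.4807 -0.315   0.0651] q [ 0.45  0.43  0.03  1.95 -0.02  0.76 -0.15] yawx 53.98 zax [ 0.001 -0.001 -1.   ] F [-2.78 -3.13  8.07] T [-0.84   0.768  0.182] w 0.016 ff 45.0
```

Request:
{"name": "carry_out", "arguments": {"deltas": [{"dx": 0,"dy": 0,"dz": 0,"spin": 1.5,"gripper": 1},{"dx": 0,"dy": 0,"dz": -0.01,"spin": 3,"gripper": 1}]}}

```text
time_s: 7.3
position: [0.4806, -0.3149, 0.0652]
tcp_rot: [2.834, 1.352, 0.0]
wrist_force: [-3.3, -3.3, 7.9]
width: 0.0155
finger_force: 45.0
```

```bash
python3 -c "
from h import *
st()"
```

```text
t 7.3 p [ 0.4806 -0.3149  0.0652] q [ 0.44  0.43  0.04  1.95 -0.02  0.76 -0.19] yawx 51.0 zax [ 0.001 -0.001 -1.   ] F [-3.35 -3.25  7.85] T [-0.89   0.789  0.19 ] w 0.0155 ff 45.0
```

Request:
{"name": "carry_out", "arguments": {"deltas": [{"dx": 0,"dy": 0,"dz": -0.01,"spin": 2,"gripper": 1},{"dx": 0,"dy": 0,"dz": -0.01,"spin": 4,"gripper": 1}]}}

```text
time_s: 7.5
position: [0.4806, -0.315, 0.0653]
tcp_rot: [2.88, 1.252, 0.0]
wrist_force: [-3.6, -3.3, 9.7]
width: 0.0156
finger_force: 45.0
```

```bash
python3 -c "
from h import *
st()"
```

```text
t 7.5 p [ 0.4806 -0.315   0.0653] q [ 0.42  0.43  0.06  1.96 -0.03  0.76 -0.25] yawx 46.98 zax [ 0.001 -0.001 -1.   ] F [-3.64 -3.31  9.66] T [-0.856  0.915  0.231] w 0.0156 ff 45.0
```

Request:
{"name": "carry_out", "arguments": {"deltas": [{"dx": 0,"dy": 0,"dz": 0,"spin": 1.2,"gripper": 1},{"dx": 0,"dy": 0,"dz": -0.01,"spin": 2.5,"gripper": 1}]}}

```text
time_s: 7.7
position: [0.4806, -0.3149, 0.0654]
tcp_rot: [2.906, 1.189, 0.0]
wrist_force: [-4.0, -3.4, 8.6]
width: 0.016
finger_force: 45.0
```

```bash
python3 -c "
from h import *
st()"
```

```text
t 7.7 p [ 0.4806 -0.3149  0.0654] q [ 0.41  0.43  0.07  1.96 -0.04  0.76 -0.29] yawx 44.52 zax [ 0.001 -0.001 -1.   ] F [-3.98 -3.36  8.58] T [-0.915  0.787  0.203] w 0.016 ff 45.0
```

Request:
{"name": "carry_out", "arguments": {"deltas": [{"dx": 0,"dy": 0,"dz": 0,"spin": 2,"gripper": 1},{"dx": 0,"dy": 0,"dz": -0.01,"spin": 4,"gripper": 1}]}}

```text
time_s: 7.9
position: [0.4807, -0.315, 0.0655]
tcp_rot: [2.946, 1.087, 0.001]
wrist_force: [-3.2, -4.2, 8.6]
width: 0.0156
finger_force: 45.0
```

```bash
python3 -c "
from h import *
st()"
```

```text
t 7.9 p [ 0.4807 -0.315   0.0655] q [ 0.4   0.43  0.08  1.96 -0.05  0.76 -0.35] yawx 40.49 zax [ 0.001 -0.001 -1.   ] F [-3.23 -4.17  8.57] T [-0.885  0.88   0.335] w 0.0156 ff 45.0
```

Torque is rising (0.335). I'll read it at rest, and confirm with a very small further turn.

```bash
python3 -c "
from h import *
for i in range(4): cam('wrist'); st()"
```

```text
t 7.95 p [ 0.4807 -0.315   0.0656] q [ 0.4   0.43  0.08  1.96 -0.05  0.76 -0.35] yawx 40.35 zax [ 0.001 -0.001 -1.   ] F [-3.59 -3.05  9.64] T [-0.892  0.913  0.303] w 0.0156 ff 45.0
t 8.0 p [ 0.4806 -0.315   0.0655] q [ 0.4   0.43  0.08  1.96 -0.05  0.76 -0.35] yawx 40.49 zax [ 0.001 -0.001 -1.   ] F [-4.05 -4.44 10.69] T [-0.937  0.957  0.154] w 0.0155 ff 45.0
t 8.05 p [ 0.4807 -0.315   0.0655] q [ 0.4   0.43  0.08  1.96 -0.05  0.76 -0.35] yawx 40.55 zax [ 0.001 -0.001 -1.   ] F [-4.24 -3.42  9.65] T [-0.856  0.906  0.198] w 0.0158 ff 45.0
t 8.1 p [ 0.4807 -0.315   0.0656] q [ 0.4   0.43  0.08  1.96 -0.05  0.76 -0.35] yawx 40.56 zax [ 0.001 -0.001 -1.   ] F [-3.43 -2.79  9.05] T [-0.951  0.892  0.164] w 0.0155 ff 45.0
```

Request:
{"name": "carry_out", "arguments": {"deltas": [{"dx": 0,"dy": 0,"dz": 0,"spin": 1,"gripper": 1}]}}

```text
time_s: 8.2
position: [0.4807, -0.315, 0.0656]
tcp_rot: [2.955, 1.063, 0.001]
wrist_force: [-3.9, -3.8, 11.1]
width: 0.0158
finger_force: 45.0
```

```bash
python3 -c "
from h import *
st()
for i in range(2): cam('wrist'); st()"
```

```text
t 8.2 p [ 0.4807 -0.315   0.0656] q [ 0.4   0.43  0.09  1.96 -0.05  0.76 -0.36] yawx 39.57 zax [ 0.001 -0.001 -1.   ] F [-3.86 -3.76 11.06] T [-0.868  0.96   0.338] w 0.0158 ff 45.0
t 8.25 p [ 0.4807 -0.315   0.0656] q [ 0.4   0.43  0.09  1.96 -0.05  0.76 -0.37] yawx 39.47 zax [ 0.001 -0.001 -1.   ] F [-4.78 -2.47 11.07] T [-0.88   0.953  0.326] w 0.0155 ff 45.0
t 8.3 p [ 0.4807 -0.315   0.0656] q [ 0.4   0.43  0.09  1.96 -0.05  0.76 -0.37] yawx 39.54 zax [ 0.001 -0.001 -1.   ] F [-4.22 -3.39  9.96] T [-0.881  0.988  0.315] w 0.0156 ff 45.0
```

Request:
{"name": "carry_out", "arguments": {"deltas": [{"dx": 0,"dy": 0,"dz": 0,"spin": 1,"gripper": 1}]}}

```text
time_s: 8.4
position: [0.4806, -0.315, 0.0656]
tcp_rot: [2.964, 1.037, 0.001]
wrist_force: [-3.5, -2.7, 11.7]
width: 0.0159
finger_force: 45.1
```

```bash
python3 -c "
from h import *
st()
for i in range(2): cam('wrist'); st()"
```

```text
t 8.4 p [ 0.4806 -0.315   0.0656] q [ 0.39  0.43  0.09  1.96 -0.05  0.76 -0.38] yawx 38.57 zax [ 0.001 -0.001 -1.   ] F [-3.47 -2.72 11.71] T [-0.849  1.062  0.383] w 0.0159 ff 45.1
t 8.45 p [ 0.4806 -0.315   0.0656] q [ 0.39  0.43  0.09  1.96 -0.06  0.76 -0.38] yawx 38.47 zax [ 0.001 -0.001 -1.   ] F [-3.98 -3.35 11.02] T [-0.856  1.04   0.358] w 0.0162 ff 45.1
t 8.5 p [ 0.4807 -0.315   0.0656] q [ 0.39  0.43  0.09  1.96 -0.05  0.76 -0.38] yawx 38.53 zax [ 0.001 -0.001 -1.   ] F [-3.04 -3.46 10.45] T [-0.892  1.039  0.332] w 0.0157 ff 45.0
```

The moment rose 0.045 N m for 1°, which matches the stop stiffness. That leaves about 0.22 N m beyond the drag, so this is the firm feel of the stop. Now I let go and lift.

Request:
{"name": "carry_out", "arguments": {"deltas": [{"dx": 0,"dy": 0,"dz": 0,"spin": 0,"gripper": 1.8},{"dx": 0,"dy": 0,"dz": 0,"spin": 0,"gripper": 3},{"dx": 0,"dy": 0,"dz": 0,"spin": 0,"gripper": 4},{"dx": 0,"dy": 0,"dz": 0,"spin": 0,"gripper": 4.5},{"dx": 0,"dy": 0,"dz": -2,"spin": 0,"gripper": 4.5},{"dx": 0,"dy": 0,"dz": -5,"spin": 0,"gripper": 4.5},{"dx": 0,"dy": 0,"dz": -9,"spin": 0,"gripper": 5},{"dx": 0,"dy": 0,"dz": -13.5,"spin": -3,"gripper": 6},{"dx": 3,"dy": -2.4,"dz": -14,"spin": -11,"gripper": 7},{"dx": 6,"dy": -4.8,"dz": -14,"spin": -19,"gripper": 7},{"dx": 7.5,"dy": -6,"dz": -14,"spin": -27,"gripper": 7},{"dx": 7.5,"dy": -6,"dz": -14,"spin": -35,"gripper": 7}], "grip_force": 8}}

```text
time_s: 9.7
position: [0.5026, -0.217, 0.2049]
tcp_rot: [-2.506, -1.894, -0.001]
wrist_force: [-0.4, -1.3, 0.5]
width: 0.0699
finger_force: 0.0
```

Request:
{"name": "carry_out", "arguments": {"deltas": [{"dx": 0,"dy": 0,"dz": 0,"spin": -2.5,"gripper": 7},{"dx": 0,"dy": 0,"dz": 0,"spin": -2.5,"gripper": 7},{"dx": 0,"dy": 0,"dz": 0,"spin": -2.5,"gripper": 7}]}}

```text
time_s: 10.0
position: [0.5016, -0.2205, 0.2046]
tcp_rot: [-2.476, -1.933, 0.0]
wrist_force: [0.1, -0.7, -0.7]
width: 0.0697
finger_force: 0.0
```

```bash
python3 - <<'E'
from h import *
st();w=cam("wrist");save("w2",w)
c=w["color"].copy()
for X in((.502,-.222,.089),(.502,-.222,.024),(0.4936,-0.256,.016),(.48,-.3145,.093)):
    cv2.drawMarker(c,tuple(int(round(v)) for v in pix(w,X)),(255,0,255),0,12,1);print(pix(w,X))
cv2.imwrite("pics/w2m.png",c)
E
```

```text
t 10.0 p [ 0.5016 -0.2205  0.2046] q [ 0.33  0.22 -0.04  1.89  0.01  1.03  0.04] yawx 75.97 zax [-0.  0. -1.] F [ 0.12 -0.72 -0.7 ] T [-0.007 -0.035 -0.008] w 0.0697 ff 0.0
[316.81949092 240.93684297]
[316.78837218 226.94893064]
[316.88711515 256.58519163]
[318.03510457 341.04948779]
```

View pics/w2m.png

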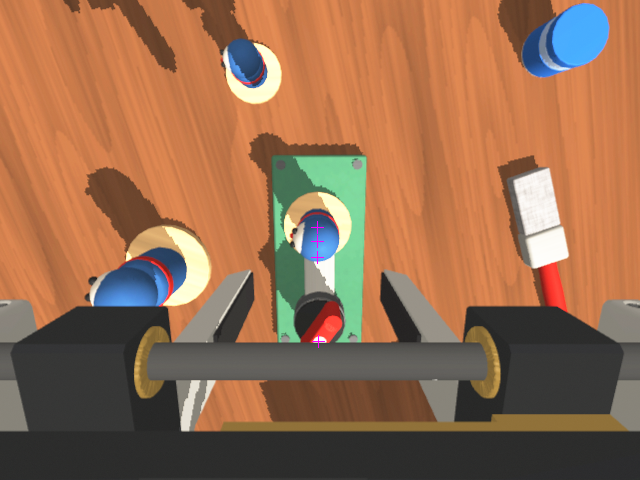

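Wrist view: the knob is turned and the strap raised. The blue doll's head is at (321,240), its foot centre at (318,226), within 1–2 mm of my estimate. Descend and grip across the strap.

Request:
{"name": "carry_out", "arguments": {"deltas": [{"dx": -0.1,"dy": 0.1,"dz": 3,"spin": 0,"gripper": 7},{"dx": -0.1,"dy": 0.1,"dz": 7,"spin": 0,"gripper": 7},{"dx": -0.1,"dy": 0.1,"dz": 10.5,"spin": 0,"gripper": 7},{"dx": -0.1,"dy": 0.1,"dz": 13.5,"spin": 0,"gripper": 7},{"dx": -0.1,"dy": 0.1,"dz": 15.7,"spin": 0,"gripper": 7},{"dx": -0.1,"dy": 0.1,"dz": 16.8,"spin": 0,"gripper": 7},{"dx": -0.1,"dy": 0.1,"dz": 17.1,"spin": 0,"gripper": 7},{"dx": -0.1,"dy": 0.1,"dz": 17.1,"spin": 0,"gripper": 6},{"dx": -0.1,"dy": 0.1,"dz": 17.1,"spin": 0,"gripper": 5},{"dx": -0.1,"dy": 0.1,"dz": 17.1,"spin": 0,"gripper": 4.6}], "grip_force": 5}}

```text
time_s: 11.05
position: [0.5031, -0.2218, 0.0347]
tcp_rot: [2.473, 1.935, 0.001]
wrist_force: [0.1, 0.1, -0.5]
width: 0.0498
finger_force: 0.0
```

Request:
{"name": "carry_out", "arguments": {"deltas": [{"dx": 0,"dy": 0,"dz": 0,"spin": 0,"gripper": 4.3},{"dx": 0,"dy": 0,"dz": 0,"spin": 0,"gripper": 4.0},{"dx": 0,"dy": 0,"dz": 0,"spin": 0,"gripper": 3.7},{"dx": 0,"dy": 0,"dz": 0,"spin": 0,"gripper": 3.5},{"dx": 0,"dy": 0,"dz": 0,"spin": 0,"gripper": 3.5}]}}

```text
time_s: 11.55
position: [0.5025, -0.2217, 0.034]
tcp_rot: [2.474, 1.936, 0.0]
wrist_force: [-2.7, 2.0, 6.3]
width: 0.0397
finger_force: 5.0
```

```bash
python3 -c "
from h import *
st()"
```

```text
t 11.55 p [ 0.5025 -0.2217  0.034 ] q [ 0.33  0.44 -0.04  2.02  0.03  0.68  0.03] yawx 76.08 zax [ 0.  0. -1.] F [-2.73  1.98  6.35] T [0.2   0.535 0.051] w 0.0397 ff 5.0
```

Request:
{"name": "carry_out", "arguments": {"deltas": [{"dx": 0,"dy": 0,"dz": 0,"spin": 0,"gripper": 3.5},{"dx": 0,"dy": 0,"dz": -0.1,"spin": 0,"gripper": 3.5},{"dx": 0.3,"dy": 0,"dz": -0.1,"spin": 0,"gripper": 3.5},{"dx": 0.7,"dy": 0,"dz": -0.1,"spin": 0,"gripper": 3.5},{"dx": 1.1,"dy": 0,"dz": -0.1,"spin": 0,"gripper": 3.5},{"dx": 1.5,"dy": 0,"dz": -0.1,"spin": 0,"gripper": 3.5},{"dx": 2,"dy": 0,"dz": -0.1,"spin": 0,"gripper": 3.5},{"dx": 2.6,"dy": 0,"dz": -0.1,"spin": 0,"gripper": 3.5},{"dx": 3.2,"dy": 0,"dz": -0.1,"spin": 0,"gripper": 3.5},{"dx": 3.5,"dy": 0,"dz": -0.1,"spin": 0,"gripper": 3.5},{"dx": 3.5,"dy": 0,"dz": -0.1,"spin": 0,"gripper": 3.5}], "grip_force": 14}}

```text
time_s: 12.65
position: [0.5111, -0.187, 0.0347]
tcp_rot: [-2.473, -1.937, -0.0]
wrist_force: [0.3, -0.6, -1.2]
width: 0.0398
finger_force: 14.0
```

```bash
python3 -c "
from h import *
st()"
```

```text
t 12.65 p [ 0.5111 -0.187   0.0347] q [ 0.27  0.44 -0.04  2.03  0.03  0.67 -0.04] yawx 76.13 zax [ 0.  0. -1.] F [ 0.29 -0.59 -1.24] T [-0.051 -0.043  0.007] w 0.0398 ff 14.0
```

Doll is free and hanging (−1.2 N). Lift and carry to near the pad.

Request:
{"name": "carry_out", "arguments": {"deltas": [{"dx": 0,"dy": 0,"dz": -1.5,"spin": 0,"gripper": 3.5},{"dx": 0,"dy": 0,"dz": -4,"spin": 0,"gripper": 3.5},{"dx": 0,"dy": 0,"dz": -7,"spin": 0,"gripper": 3.5},{"dx": 0,"dy": 0,"dz": -10,"spin": 0,"gripper": 3.5},{"dx": 1.5,"dy": -0.4,"dz": -12.5,"spin": 0,"gripper": 3.5},{"dx": 4,"dy": -1.1,"dz": -14,"spin": 0,"gripper": 3.5},{"dx": 7.5,"dy": -2,"dz": -14,"spin": 0,"gripper": 3.5},{"dx": 11,"dy": -2.9,"dz": -14,"spin": 0,"gripper": 3.5},{"dx": 14.5,"dy": -3.8,"dz": -14,"spin": 0,"gripper": 3.5},{"dx": 18,"dy": -4.8,"dz": -14,"spin": 0,"gripper": 3.5},{"dx": 21,"dy": -5.6,"dz": -14,"spin": 0,"gripper": 3.5},{"dx": 23,"dy": -6.1,"dz": -14,"spin": 0,"gripper": 3.5}]}}

```text
time_s: 13.85
position: [0.5067, 0.0524, 0.1748]
tcp_rot: [-2.472, -1.938, -0.001]
wrist_force: [0.7, -1.1, -1.9]
width: 0.0397
finger_force: 14.0
```

Request:
{"name": "carry_out", "arguments": {"deltas": [{"dx": 1,"dy": -0.3,"dz": 0,"spin": 0,"gripper": 3.5},{"dx": 3,"dy": -0.8,"dz": 0,"spin": 0,"gripper": 3.5},{"dx": 6,"dy": -1.6,"dz": 0,"spin": 0,"gripper": 3.5},{"dx": 9,"dy": -2.4,"dz": 0,"spin": 0,"gripper": 3.5},{"dx": 11,"dy": -2.9,"dz": 0,"spin": 0,"gripper": 3.5},{"dx": 12,"dy": -3.2,"dz": 0,"spin": 0,"gripper": 3.5},{"dx": 12,"dy": -3.2,"dz": 0,"spin": 0,"gripper": 3.5},{"dx": 12,"dy": -3.2,"dz": 0,"spin": 0,"gripper": 3.5}]}}

```text
time_s: 14.65
position: [0.5049, 0.173, 0.1746]
tcp_rot: [2.475, 1.934, -0.001]
wrist_force: [0.1, -0.5, -1.6]
width: 0.0392
finger_force: 14.0
```

```bash
python3 - <<'E'
from h import *
st();w=cam("wrist");save("w3",w)
f=load("top0");h=cv2.cvtColor(f["color"],cv2.COLOR_BGR2HSV)
print("pad/board hsv",h[283,235],h[265,215],h[300,225])
c=w["color"].copy();X=(.504,.242,.016)
cv2.drawMarker(c,tuple(int(round(v)) for v in pix(w,X)),(255,0,255),0,12,1);print(pix(w,X))
t=cv2.resize(f["color"][230:335,170:312],(800,592),interpolation=cv2.INTER_CUBIC)
cv2.imwrite("pics/w3m.png",np.hstack([cv2.resize(c,(400,300)),cv2.resize(t,(400,300))]))
E
```

```text
t 14.65 p [0.5049 0.173  0.1746] q [-0.22  0.24 -0.27  1.94  0.08  0.97 -0.77] yawx 76.02 zax [-0.    -0.001 -1.   ] F [ 0.15 -0.48 -1.57] T [-0.138 -0.06   0.068] w 0.0392 ff 14.0
pad/board hsv [ 15 116 222] [ 21  73 243] [ 15 111 223]
[297.59331928 161.13519538]
```

View pics/w3m.png

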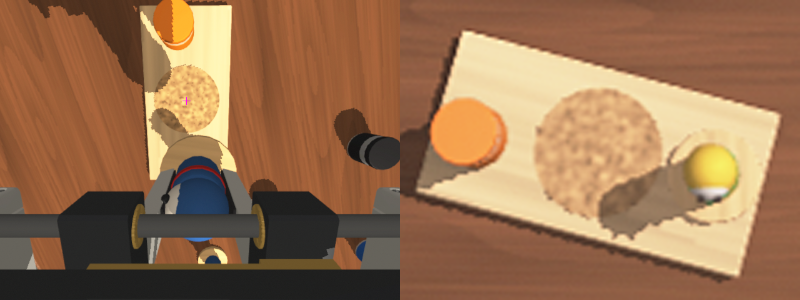

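Left (wrist): cork pad spans half-image u 153–219, v 65–132, marker near its centre. Right (top): pad centre at about (240.1,283.9). I'll fit it more precisely.

```bash
python3 - <<'E'
from h import *
s,M=st()
for n,roi,tex in(("w3",(225,80,375,230),1),("top0",(205,250,275,320),1)):
    w=load(n);h=cv2.cvtColor(w["color"],cv2.COLOR_BGR2HSV)
    m=cv2.inRange(h,(8,85,90),(19,175,255));x0,y0,x1,y1=roi;k=np.zeros_like(m);k[y0:y1,x0:x1]=m[y0:y1,x0:x1]
    k=cv2.morphologyEx(cv2.morphologyEx(k,cv2.MORPH_CLOSE,np.ones((5,5))),cv2.MORPH_OPEN,np.ones((9,9)))
    c=max(cv2.findContours(k,0,1)[0],key=cv2.contourArea)
    e=np.array([ray(w,*q,.016)[:2] for q in c[:,0]])
    # robust circle of radius 50 mm
    from scipy.optimize import least_squares
    r=least_squares(lambda p:np.hypot(*(e-p).T)-.05,[.504,.242],loss="soft_l1",f_scale=.001)
    print(n,len(c),cv2.boundingRect(c),r.x,np.abs(r.fun).mean())
    p=np.r_[r.x,.16];print((M.T@(p-s["position"])*100).round(2))
# board axes from the top view
f=load("top0")
for q in((193,242),(304,269),(291,326)):print(ray(f,*q,.014))
E
```

```text
t 14.7 p [0.505  0.1728 0.1746] q [-0.22  0.24 -0.27  1.94  0.08  0.97 -0.77] yawx 75.99 zax [-0.    -0.001 -1.   ] F [ 0.71 -1.39 -1.2 ] T [-0.059 -0.076 -0.037] w 0.0392 ff 14.0
w3 569 (225, 80, 125, 150) [0.49851641 0.2423766 ] 0.012484342836821627
[ 6.6  -2.31  1.45]
top0 195 (217, 261, 58, 59) [0.48894365 0.22761065] 0.0118020702672307
[ 4.93 -2.89  1.46]
[0.59392546 0.34992091 0.014     ]
[0.53710266 0.10166541 0.014     ]
[0.41160492 0.12793474 0.014     ]
```

```bash
python3 - <<'E'
from h import *
from scipy.optimize import least_squares
s=read_state();M=Ro.from_rotvec(s["tcp_rot"]).as_matrix()
print(ray(load("top0"),240.1,283.9,.016),ray(load("w3"),297.6,157.6,.016))
for n in("w3","top0"):
    w=load(n);S=cv2.GaussianBlur(cv2.cvtColor(w["color"],cv2.COLOR_BGR2HSV)[...,1].astype(np.float32),(0,0),2 if n=="w3" else 1)
    V=w["color"].max(2)
    p=np.array([.504,.242])
    for it in range(3):
        E=[]
        for a in np.radians(np.arange(0,360,3)):
            R=np.arange(.040,.060,.0005);q=np.array([pix(w,(p[0]+r*np.cos(a),p[1]+r*np.sin(a),.016)) for r in R])
            g=cv2.remap(S,q[:,:1].astype(np.float32),q[:,1:].astype(np.float32),1)[:,0];v=[V[int(y),int(x)] for x,y in q]
            d=g[:-8]-g[8:];i=d.argmax()
            if d[i]>20 and min(v)>190 and g[-1]<100: E.append(p+R[i+4]*np.array([np.cos(a),np.sin(a)]))
        E=np.array(E);r=least_squares(lambda x:np.hypot(*(E-x).T)-.05,p,loss="soft_l1",f_scale=.001);p=r.x
    print(n,len(E),p.round(4),np.abs(r.fun).mean().round(4),(M.T@(np.r_[p,.17]-s["position"])*100).round(2))
E
```

```text
[0.50187089 0.24173985 0.016     ] [0.50484117 0.24516717 0.016     ]
w3 64 [0.5048 0.2429] 0.0001 [ 6.79 -1.71  0.45]
top0 70 [0.5039 0.2424] 0.0003 [ 6.72 -1.79  0.45]
```

```bash
python3 - <<'E'
from h import *
s=read_state();M=Ro.from_rotvec(s["tcp_rot"]).as_matrix();w=load("w3")
for o in(-.004,0,.004):print(o,pix(w,np.array(s["position"])+M@np.array([.036+o,0,.0105])))
g=cv2.cvtColor(w["color"],cv2.COLOR_BGR2GRAY)
print([(v,int(g[v,300:330:10].mean()),w["color"][v,315].tolist()) for v in range(208,234,2)])
E
```

```text
-0.004 [315.85989215 226.27274126]
0 [315.85533025 219.21309305]
0.004 [315.85072342 212.08391914]
[(208, 212, [109, 181, 236]), (210, 198, [161, 233, 253]), (212, 221, [174, 241, 254]), (214, 202, [174, 241, 254]), (216, 161, [103, 154, 196]), (218, 116, [81, 124, 160]), (220, 135, [86, 132, 172]), (222, 136, [86, 132, 170]), (224, 134, [83, 129, 166]), (226, 132, [81, 127, 164]), (228, 133, [82, 126, 164]), (230, 132, [81, 126, 164]), (232, 131, [81, 127, 164])]
```

Request:
{"name": "carry_out", "arguments": {"deltas": [{"dx": 1,"dy": -0.3,"dz": 0,"spin": 0,"gripper": 3.5},{"dx": 3,"dy": -0.8,"dz": 0,"spin": 0,"gripper": 3.5},{"dx": 5,"dy": -1.3,"dz": 0,"spin": 0,"gripper": 3.5},{"dx": 6.3,"dy": -1.6,"dz": 0,"spin": 0,"gripper": 3.5},{"dx": 6.75,"dy": -1.75,"dz": 1,"spin": 0,"gripper": 3.5},{"dx": 6.75,"dy": -1.75,"dz": 3.5,"spin": 0,"gripper": 3.5},{"dx": 6.75,"dy": -1.75,"dz": 6.5,"spin": 0,"gripper": 3.5},{"dx": 6.75,"dy": -1.75,"dz": 9.5,"spin": 0,"gripper": 3.5},{"dx": 6.75,"dy": -1.75,"dz": 11.5,"spin": 0,"gripper": 3.5},{"dx": 6.75,"dy": -1.75,"dz": 12.7,"spin": 0,"gripper": 3.5},{"dx": 6.75,"dy": -1.75,"dz": 13.2,"spin": 0,"gripper": 3.5},{"dx": 6.75,"dy": -1.75,"dz": 13.2,"spin": 0,"gripper": 3.5}]}}

```text
time_s: 15.9
position: [0.504, 0.2439, 0.0425]
tcp_rot: [-2.474, -1.936, 0.001]
wrist_force: [-0.0, 0.2, -1.5]
width: 0.0397
finger_force: 14.0
```

```bash
python3 - <<'E'
from h import *
st();w=cam("wrist");save("w4",w)
for i in range(3): cam("scene"); s,_=st()
E
```

```text
t 15.9 p [0.504  0.2439 0.0425] q [-0.35  0.46 -0.27  1.98  0.18  0.72 -0.97] yawx 76.07 zax [-0. -0. -1.] F [-0.04  0.22 -1.54] T [-0.029 -0.031 -0.008] w 0.0397 ff 14.0
t 16.0 p [0.5046 0.2444 0.0435] q [-0.35  0.45 -0.27  1.98  0.18  0.72 -0.97] yawx 76.07 zax [ 0.001  0.001 -1.   ] F [-0.04  0.27 -1.92] T [ 0.031 -0.12  -0.034] w 0.04 ff 14.0
t 16.05 p [0.5047 0.2444 0.0436] q [-0.35  0.45 -0.27  1.98  0.18  0.72 -0.97] yawx 76.08 zax [ 0.001  0.001 -1.   ] F [ 0.42  0.19 -1.75] T [ 0.003 -0.01   0.056] w 0.0395 ff 14.0
t 16.1 p [0.5047 0.2445 0.0437] q [-0.35  0.45 -0.27  1.98  0.18  0.72 -0.97] yawx 76.08 zax [ 0.001  0.001 -1.   ] F [ 0.27 -0.11 -1.2 ] T [-0.002 -0.088  0.046] w 0.0395 ff 14.0
```

View pics/w4.png

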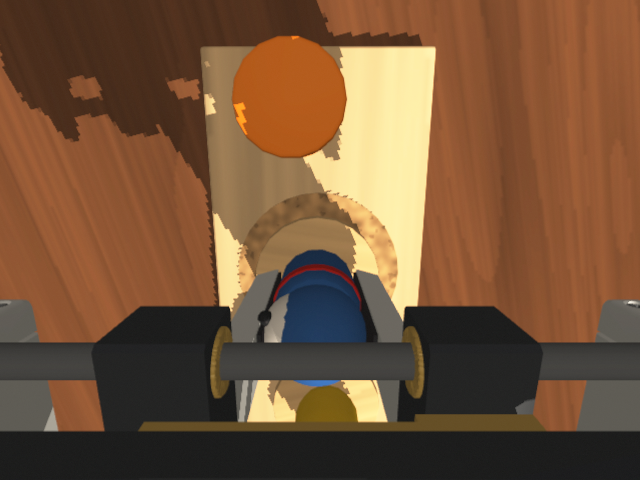

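Wrist view: the doll's foot is ringed by the cork with an even margin (front about 215 against pad edge 193, sides similar). The pot at (290,97) and yellow doll at (326,405) are clear. Shift back 2 mm and lower slowly.

Request:
{"name": "carry_out", "arguments": {"deltas": [{"dx": -0.2,"dy": 0,"dz": 0.2,"spin": 0,"gripper": 3.5},{"dx": -0.2,"dy": 0,"dz": 0.4,"spin": 0,"gripper": 3.5},{"dx": -0.2,"dy": 0,"dz": 0.6,"spin": 0,"gripper": 3.5},{"dx": -0.2,"dy": 0,"dz": 0.7,"spin": 0,"gripper": 3.5},{"dx": -0.2,"dy": 0,"dz": 0.75,"spin": 0,"gripper": 3.5},{"dx": -0.2,"dy": 0,"dz": 0.8,"spin": 0,"gripper": 3.5},{"dx": -0.2,"dy": 0,"dz": 0.8,"spin": 0,"gripper": 3.5}]}}

```text
time_s: 16.8
position: [0.5035, 0.2422, 0.0346]
tcp_rot: [-2.474, -1.936, 0.0]
wrist_force: [0.8, 0.6, -1.6]
width: 0.0394
finger_force: 14.0
```

```bash
python3 - <<'E'
from h import *
st()
for i in range(2): cam("scene"); s,_=st()
E
```

```text
t 16.8 p [0.5035 0.2422 0.0346] q [-0.35  0.47 -0.26  1.99  0.18  0.71 -0.97] yawx 76.08 zax [-0.  0. -1.] F [ 0.77  0.64 -1.55] T [ 0.008 -0.096 -0.033] w 0.0394 ff 14.0
t 16.85 p [0.5036 0.2423 0.0347] q [-0.35  0.47 -0.26  1.99  0.18  0.71 -0.97] yawx 76.09 zax [-0.  0. -1.] F [ 1.05  0.34 -2.07] T [-0.046 -0.053  0.004] w 0.0397 ff 14.0
t 16.9 p [0.5036 0.2423 0.0347] q [-0.35  0.47 -0.26  1.99  0.18  0.71 -0.97] yawx 76.09 zax [ 0.  0. -1.] F [-0.15  0.01 -1.81] T [ 0.042 -0.048 -0.005] w 0.0392 ff 14.0
```

Still hanging; creep down in small steps.

Request:
{"name": "carry_out", "arguments": {"deltas": [{"dx": 0,"dy": 0,"dz": 0.03,"spin": 0,"gripper": 3.5},{"dx": 0,"dy": 0,"dz": 0.06,"spin": 0,"gripper": 3.5},{"dx": 0,"dy": 0,"dz": 0.06,"spin": 0,"gripper": 3.5}]}}

```text
time_s: 17.2
position: [0.5036, 0.2422, 0.0341]
tcp_rot: [-2.474, -1.936, 0.0]
wrist_force: [0.9, 1.0, -1.8]
width: 0.0394
finger_force: 14.0
```

```bash
python3 - <<'E'
from h import *
st()
for i in range(2): cam("scene"); s,_=st()
E
```

```text
t 17.2 p [0.5036 0.2422 0.0341] q [-0.35  0.47 -0.26  1.99  0.18  0.71 -0.97] yawx 76.09 zax [-0.  0. -1.] F [ 0.92  0.99 -1.83] T [-0.052 -0.078 -0.014] w 0.0394 ff 14.0
t 17.25 p [0.5036 0.2422 0.0341] q [-0.35  0.47 -0.26  1.99  0.18  0.71 -0.97] yawx 76.08 zax [-0.  0. -1.] F [ 0.25 -0.66 -1.53] T [-0.083 -0.077 -0.021] w 0.0397 ff 14.0
t 17.3 p [0.5035 0.2422 0.0341] q [-0.35  0.47 -0.26  1.99  0.18  0.71 -0.97] yawx 76.09 zax [-0.  0. -1.] F [-0.19  0.03 -1.84] T [-0.011 -0.054  0.007] w 0.0397 ff 14.0
```

Request:
{"name": "carry_out", "arguments": {"deltas": [{"dx": 0,"dy": 0,"dz": 0.03,"spin": 0,"gripper": 3.5},{"dx": 0,"dy": 0,"dz": 0.06,"spin": 0,"gripper": 3.5},{"dx": 0,"dy": 0,"dz": 0.06,"spin": 0,"gripper": 3.5}]}}

```text
time_s: 17.6
position: [0.5036, 0.2423, 0.034]
tcp_rot: [2.474, 1.936, 0.0]
wrist_force: [-3.0, -0.9, 8.5]
width: 0.0394
finger_force: 14.0
```

```bash
python3 - <<'E'
from h import *
st()
for i in range(2): cam("scene"); s,_=st()
E
```

```text
t 17.6 p [0.5036 0.2423 0.034 ] q [-0.35  0.47 -0.26  1.99  0.18  0.71 -0.97] yawx 76.08 zax [ 0.  0. -1.] F [-2.98 -0.89  8.48] T [-0.48   0.777  0.001] w 0.0394 ff 14.0
t 17.65 p [0.5036 0.2422 0.034 ] q [-0.35  0.47 -0.26  1.99  0.18  0.71 -0.97] yawx 76.08 zax [ 0. -0. -1.] F [-3.41 -1.06  9.01] T [-0.443  0.786 -0.01 ] w 0.0395 ff 14.0
t 17.7 p [0.5036 0.2423 0.034 ] q [-0.35  0.47 -0.26  1.99  0.18  0.71 -0.97] yawx 76.08 zax [ 0.  0. -1.] F [-3.37 -2.22  9.39] T [-0.345  0.792  0.018] w 0.0394 ff 14.0
```

Touched down. Ease off the pressure, open, and withdraw upward.

Request:
{"name": "carry_out", "arguments": {"deltas": [{"dx": 0,"dy": 0,"dz": -0.04,"spin": 0,"gripper": 3.5},{"dx": 0,"dy": 0,"dz": -0.04,"spin": 0,"gripper": 4.1},{"dx": 0,"dy": 0,"dz": -0.04,"spin": 0,"gripper": 4.5},{"dx": 0,"dy": 0,"dz": -0.04,"spin": 0,"gripper": 5},{"dx": 0,"dy": 0,"dz": -0.04,"spin": 0,"gripper": 6},{"dx": 0,"dy": 0,"dz": -0.04,"spin": 0,"gripper": 7},{"dx": 0,"dy": 0,"dz": -1,"spin": 0,"gripper": 7},{"dx": 0,"dy": 0,"dz": -4,"spin": 0,"gripper": 7},{"dx": 0,"dy": 0,"dz": -8,"spin": 0,"gripper": 7},{"dx": 0,"dy": 0,"dz": -12,"spin": 0,"gripper": 7},{"dx": 0,"dy": 0,"dz": -16,"spin": 0,"gripper": 7},{"dx": 0,"dy": 0,"dz": -17,"spin": 0,"gripper": 7}], "grip_force": 4}}

```text
time_s: 18.9
position: [0.5051, 0.2432, 0.2087]
tcp_rot: [2.473, 1.935, 0.01]
wrist_force: [0.3, -0.3, -0.3]
width: 0.0701
finger_force: 0.0
```

Request:
{"name": "carry_out", "arguments": {"deltas": [{"dx": -3,"dy": 0,"dz": 0,"spin": 0,"gripper": 7},{"dx": -6,"dy": 0,"dz": 0,"spin": 0,"gripper": 7},{"dx": -9,"dy": 0,"dz": -1,"spin": 0,"gripper": 7},{"dx": -10,"dy": 0,"dz": -1,"spin": 0,"gripper": 7},{"dx": -10,"dy": 0,"dz": -1,"spin": 0,"gripper": 7},{"dx": -10,"dy": 0,"dz": -1,"spin": 0,"gripper": 7}]}}

```text
time_s: 19.5
position: [0.4796, 0.1461, 0.2135]
tcp_rot: [-2.473, -1.936, -0.001]
wrist_force: [0.6, -0.4, 0.6]
width: 0.0697
finger_force: 0.0
```

```bash
python3 - <<'E'
from h import *
st();w=cam("wrist");save("w5",w);f=cam("scene")
for X in((.5045,.2427,.089),(.5045,.2427,.024)):print(pix(w,X),pix(f,X))
a=cv2.resize(f["color"][140:340,90:450],(400,222));c=w["color"]
cv2.imwrite("pics/end.png",np.vstack([cv2.resize(f["color"][170:350,90:450],(600,300)),cv2.resize(c[20:260,120:600],(600,300))]))
E
```

```text
t 19.5 p [0.4796 0.1461 0.2135] q [-0.18  0.15 -0.26  1.96  0.04  1.03 -0.71] yawx 76.11 zax [ 0.  0. -1.] F [ 0.58 -0.39  0.55] T [ 0.009 -0.043 -0.013] w 0.0697 ff 0.0
[317.06142612 120.79753089] [380.75880593 196.42634897]
[316.97334977 127.8921859 ] [378.11120335 216.24371712]
```

View pics/end.png

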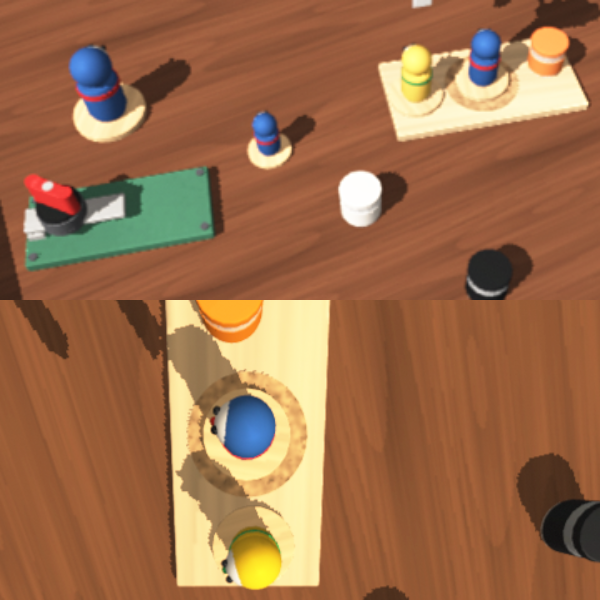

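The blue doll stands upright and centred on the cork (foot at (246,433) inside the ring in the lower picture). The knob is still turned, and the neighbours and pots are undisturbed. Handing in.

```bash
python3 -c "
from rig import *
print(job_done())"
```

```text
the job is handed in; nothing more can be done
None
```

The job is handed in: I turned the knob clockwise to its stop (about 0.2 N m beyond the drag), slid the blue doll out from under the strap and stood it upright in the middle of the cork pad; the last pictures showed nothing else moved.

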